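# Sweep loose spacers into the catch tray

## Robot

A 6-joint arm with a two-finger parallel gripper is mounted at the origin on the work surface. World frame = base frame: x ahead of the robot, y to its left, z up, the work surface at z = 0. Lengths are in mm, angles in rad, forces in N, time in s.
With the tool pointing down it reaches from about 350 to 975 mm from the base axis. Payload 7.1 kg.
Tool frame: the origin (TCP) lies midway between the tips of the shut fingers; the grasp point (between the pads) lies 19 mm behind it (ctrl.grasp_offset is the distance from the TCP to the grasp point, in mm); z points along the fingers, y is the line along which they close (so a half turn about z gives the same grasp; the last joint's range is limited). The gripper opens to 88 mm and grips with 3 to 60 N. Pads are 20 mm wide; open, the fingers measure 115 mm over their backs; the gripper's body (75 mm by 178 mm) begins 61 mm behind the grasp point.
Start: joints at [-1.176, 0.423, 1.63, -0, 1.089, -0.019], TCP at [251.322, -572.225, 222.675] pointing down, gripper open.
Joint ranges: [-3, 3], [-0.9, 2.11], [0.09, 2.58], [-1.31, 4.45], [0.11, 2.69], [-2.54, 2.54]. Speed limits (rad/s): [2.39, 2.39, 3.01, 3.14, 3.14, 3.14].

## Interface

Orientations are given as a rotation vector (axis times angle).
In Python, from workcell import ctrl gives the robot as it stands. The module is installed in compiled form; this text tells all that it offers.
- The arm moves only by the tool servo_tool, never from a script. Its argument "rows" is a list of rows, each a list of 7 numbers: the turn, a rotation vector about the tool's x, y, z as a fraction of full scale, then the shift along the tool's x, y, z as a fraction of full scale, then the finger opening in mm, from 0 to 87.8. A call has 1 to 10 rows; each row is the pose to reach, as a shift and turn from the pose commanded when the call began, along the tool's axes at that moment; what a row does not reach only later rows make up. Full scale, the value 1, is 20 cm for a shift and 1.5 rad for a turn. A row lasts 1/8 s, in which the tool goes at most 62.5 mm and 10.7 degrees, less where a joint would pass 70% of its speed; a pose out of reach is approached as far as the arm can. A call with a number of a shift or a turn outside -1 to 1 is refused whole. A call with a gripper value outside its range is refused whole. The fingers move at their own pace and stop on an object; the grip force is fixed at half the most. Time passes only in rows, so rows that repeat a pose let the fingers close. It gives the time, the measured TCP pose, the force, the opening and the grip force at its end, in the units of the state.
- ctrl.get_obs(): the state, without advancing time (a new reading comes with each control period).
- ctrl.get_image(name): name is "scene" or "side" or "wrist"; returns (picture, depth): 384x512x3 uint8, red, green, blue; 384x512 float32, mm along the optical axis (not along the pixel's ray), 0 where there is no reading.
- ctrl.camera_info(name): a dict with "intrinsics" (3x3 intrinsics, pixels), "R" (3x3) and "t" (3): a world point X has camera coordinates R X + t. Camera axes: x right, y down, z forward; pixel columns grow to the right and rows downward; lengths in mm; the calibration is good to about 2 mm. A picture is of the moment at which its call begins: read the wrist's pose just before it. camera_info takes no time and is no camera call; for the wrist camera it gives the pose at the moment of the call.
- ctrl.close_job(): hands the job in; it is judged then, once.
The state is a dict: "t": time; "qpos": joint angles; "qvel": joint speeds; "joint_torque": joint torques, N m; "ee_pos": TCP position; "orientation": TCP orientation; "ft_force": force on the tool from outside, world axes, zero at the start; "moment": the same for the moment, N m; "width": finger opening in mm; "grasp_force": force on a finger pad.
Only numpy, scipy, OpenCV 4.12 (cv2) and the standard library are available. Lean on these libraries where they do the work, as an engineer would, in place of code of your own. Each camera call takes 0.05 s, during which the arm holds its last target. There are 200 camera calls.

## Task

Sweep the three orange hexagonal spacers along the bench top with the fingertips into the blue three-sided catch tray through its open front, until each lies flat and wholly inside its walls. Only push them: do not lift any spacer off the bench, not even to clear the wall. Leave the jar, the payload canister, the red cup and the screwdriver where they are.

Things in the scene. Friction and masses are not known exactly. Their poses are not given: they have to be found in the camera images.
- corral: blue catch tray fixed to the bench: three straight walls 22 mm high and 6 mm thick round a bay 240 mm wide (its y) and 100 mm deep (its x), with no raised floor: the grey ground inside is level with the bench. The bay is open at its own -x side, which roughly faces the robot. Origin at the centre of the bay at bench height, z up: the open front is at x = -50 mm, the inner face of the rear wall at x = +50 mm, the inner faces of the side walls at y = -120 and +120 mm.
- spacer0: orange printed hexagonal spacer lying flat, loose on the bench: 36 mm across flats (41.6 mm across corners), 18 mm high, about 20 g, with a dark 16 mm dot (bore, filled) on top; origin at the centre of its underside, z up. All three are alike.
- spacer1: orange printed hexagonal spacer lying flat, loose on the bench: 36 mm across flats (41.6 mm across corners), 18 mm high, about 20 g, with a dark 16 mm dot (bore, filled) on top; origin at the centre of its underside, z up. All three are alike.
- spacer2: orange printed hexagonal spacer lying flat, loose on the bench: 36 mm across flats (41.6 mm across corners), 18 mm high, about 20 g, with a dark 16 mm dot (bore, filled) on top; origin at the centre of its underside, z up. All three are alike.
- jar: small amber jar with a white lid, standing loose in the row of spacers: 32 mm diameter, 50 mm high, about 90 g; origin at the centre of its underside. A bystander: leave it.
- canister: white cylindrical payload canister with a green circuit disc and two studs on top, standing loose to the left: 108 mm widest diameter, 298 mm high, 0.8 kg; origin at the centre of its underside. A bystander: leave it.
- cup: red plastic cup standing loose to the right, far side: rim diameter 84 mm, 100 mm high; origin at the centre of its underside. A bystander: leave it.
- screwdriver: screwdriver with a yellow handle lying loose to the right of the row: 190 mm long along its x, handle towards its -x, under 35 mm thick; origin near the middle of its length, at bench height. A bystander: leave it.

How it is judged (in metres and radians):
At the end, for the whole second after the job is handed in: all three spacers lie flat (within 0.15 rad, on the bench) and at rest inside the tray's three walls, wholly past its open front (at most about 2 mm of one sticking out) (x of spacer0 in the frame of corral between -0.034 and 0.05 m and y of spacer0 in the frame of corral between -0.12 and 0.12 m and height (world z) of each of spacer0, spacer1, spacer2 below 0.005 m and angle between each of spacer0, spacer1, spacer2's own z axis and vertical below 0.15 rad and linear speed of each of spacer0, spacer1, spacer2 below 0.02 m/s and x of spacer1 in the frame of corral between -0.034 and 0.05 m and y of spacer1 in the frame of corral between -0.12 and 0.12 m and x of spacer2 in the frame of corral between -0.034 and 0.05 m and y of spacer2 in the frame of corral between -0.12 and 0.12 m); the robot touches nothing.
It fails at once if a spacer is lifted off the bench (over 12 mm) (height (world z) of any of spacer0, spacer1, spacer2 above 0.012 m).
It fails at once if a bystander (jar, canister, cup, screwdriver) is moved more than 15 mm (distance of any of jar, canister, cup, screwdriver from where it was at the start of the episode above 0.015 m).
It fails at once if the jar, canister or cup is tipped more than 0.3 rad (angle between any of jar, canister, cup's own z axis and vertical above 0.3 rad).
It also fails if it takes over 64 s, if anything falls off the work surface, if the arm or the gripper's body presses on something with over 40 N, if the wrist force passes 120 N, or if a joint passes its speed limit or range.

## Working session

There is one attempt and no reset: what is moved stays moved. The work goes in short steps, Python scripts to look and compute and a tool call to move; the robot and the scene stay as the last step left them, time stands still between calls to the robot, and variables do not carry over. Pictures are saved under pics/ and viewed, at most 10 in all, crops included, and the job is handed in when it is done.

Besides the shell and the picture viewer there is one more tool, called after "Request:" as name([rows], argument=value, ...), one row to a line, values as JSON. servo_tool: Moves the arm, as the interface text tells. Its arguments: {"type":"object","properties":{"rows":{"type":"array","items":{"type":"array","items":{"type":"number"}}}},"required":["rows"]}

```bash
mkdir -p pics; cat > h.py <<'E'
import numpy as np, cv2
from workcell import ctrl
def rays(name,uv,z,info=None):
    c=info or ctrl.camera_info(name);K,R,t=map(np.array,(c["intrinsics"],c["R"],c["t"]))
    uv=np.atleast_2d(uv).astype(float)
    d=(np.linalg.inv(K)@np.c_[uv,np.ones(len(uv))].T).T@R
    o=-R.T@t
    return o+d*((z-o[2])/d[:,2])[:,None]
def blobs(im,lo,hi,amin=40):
    m=cv2.inRange(cv2.cvtColor(im,cv2.COLOR_RGB2HSV),lo,hi)
    cs,_=cv2.findContours(m,cv2.RETR_EXTERNAL,cv2.CHAIN_APPROX_NONE)
    return [c[:,0,:] for c in cs if cv2.contourArea(c)>amin]
def save(im,n): cv2.imwrite(f'pics/{n}.png',cv2.cvtColor(im,cv2.COLOR_RGB2BGR))
E
python3 - <<'E'
from h import *
o=ctrl.get_obs();print(o['t'],o['ee_pos'],o['orientation'])
for n in('scene','side'):
    im,d=ctrl.get_image(n);save(im,n+'0');np.save(n+'0.npy',im)
    c=ctrl.camera_info(n);print(n,(-np.array(c['R']).T@np.array(c['t'])).round())
    for b in blobs(im,(5,150,90),(20,255,255)):
        p=rays(n,b,18.);print('orange',b.mean(0).round(),cv2.contourArea(b),p.min(0).round(),p.max(0).round())
    for b in blobs(im,(95,120,50),(130,255,255)):
        q=cv2.approxPolyDP(b.reshape(-1,1,2),4,True)[:,0];print('blue',q.tolist(),rays(n,q,22.).round()[:,:2].tolist())
a=np.hstack([np.load('scene0.npy'),np.load('side0.npy')]);save(cv2.resize(a,(800,300),interpolation=cv2.INTER_AREA),'both0')
E
```

```text
0.0 [ 251.1040613  -571.76321938  221.91919478] [-3.07318252e+00 -6.45084849e-01  5.05505885e-04]
scene [1418. -639.  877.]
orange [186. 207.] 114.5 [ 428. -192.   18.] [ 482. -148.   18.]
orange [213. 190.] 102.5 [409. -81.  18.] [464. -37.  18.]
orange [245. 180.] 90.0 [426.  30.  18.] [481.  77.  18.]
orange [422. 159.] 79.0 [528. 508.  18.] [818. 794.  18.]
orange [  5. 141.] 53.0 [-319. -530.   18.] [-264. -491.   18.]
orange [482. 130.] 222.5 [598. 930.  18.] [ 859. 1055.   18.]
orange [ 32. 128.] 286.0 [-446. -460.   18.] [-265. -347.   18.]
orange [15. 99.] 499.5 [-768. -440.   18.] [-506. -335.   18.]
orange [427.  77.] 1229.5 [ 151. 1077.   18.] [ 445. 1401.   18.]
orange [103.  91.] 3003.0 [-735. -222.   18.] [-255.  167.   18.]
orange [482.  66.] 285.0 [ 239. 1508.   18.] [ 554. 1622.   18.]
orange [333.  19.] 174.5 [-920. 1233.   18.] [-328. 1864.   18.]
blue [[76, 343], [37, 313], [0, 340], [0, 383], [43, 383], [77, 352]] [[723.0, -604.0], [588.0, -648.0], [613.0, -735.0], [721.0, -760.0], [774.0, -690.0], [746.0, -610.0]]
blue [[315, 209], [291, 195], [309, 213], [255,
[... 385 characters left out ...]
524.  18.] [698. 668.  18.]
orange [271. 230.] 152.0 [414.  40.  18.] [464.  88.  18.]
orange [302. 211.] 131.0 [399. -74.  18.] [446. -23.  18.]
orange [318. 189.] 109.5 [ 417. -187.   18.] [ 465. -132.   18.]
orange [501. 122.] 153.0 [  97. -990.   18.] [ 174. -886.   18.]
orange [504. 103.] 82.0 [  139. -1168.    18.] [  202. -1084.    18.]
blue [[263, 173], [238, 163], [185, 203], [211, 218], [192, 204], [201, 193], [238, 167]] [[622.0, -122.0], [724.0, -117.0], [700.0, 132.0], [594.0, 133.0], [681.0, 123.0], [699.0, 71.0], [708.0, -100.0]]
blue [[332, 87], [320, 104], [320, 114], [349, 118], [360, 92]] [[819.0, -848.0], [762.0, -662.0], [710.0, -583.0], [601.0, -620.0], [690.0, -871.0]]
```

View pics/scene0.png

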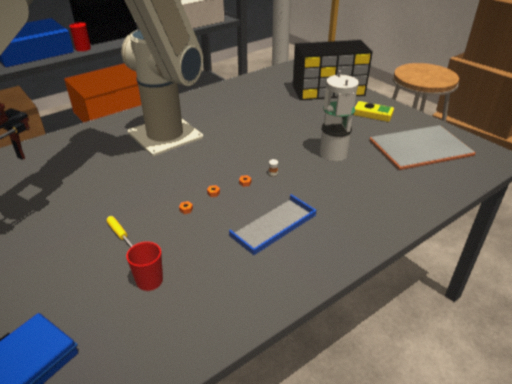

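View pics/side0.png

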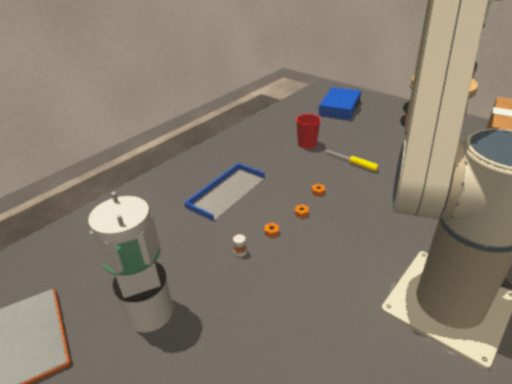

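The scene view shows the spacers at (186,207), (213,190) and (245,180). The jar is at (273,167) and the tray at about (273,223). The side view agrees, with the spacers at x≈445 and y≈-165, -55 and 57, and the tray centred near (662,0). I'll move over them for a view from nearer.

Request:
servo_tool([
  [0, 0, 0.12, 0.2, -0.19, -0.2, 20],
  [0, 0, 0.24, 0.4, -0.38, -0.4, 20],
  [0, 0, 0.276, 0.6, -0.57, -0.6, 20],
  [0, 0, 0.276, 0.8, -0.76, -0.8, 20],
  [0, 0, 0.276, 1, -0.95, -0.9, 20],
  [0, 0, 0.276, 1, -0.95, -0.9, 20],
])

```text
t: 0.85
ee_pos: [359.0, -316.0, 404.4]
orientation: [3.14, 0.004, 0.003]
ft_force: [0.2, -0.3, -0.6]
width: 31.4
grasp_force: 0.0
```

Request:
servo_tool([
  [0, 0, 0, 0.2, -0.25, 0, 20],
  [0, 0, 0, 0.4, -0.5, 0, 20],
  [0, 0, 0, 0.6, -0.75, 0, 20],
  [0, 0, 0, 0.7, -1, 0, 20],
  [0, 0, 0, 0.7, -1, 0, 20],
])

```text
t: 1.48
ee_pos: [499.0, -115.4, 401.3]
orientation: [-3.141, -0.007, 0.003]
ft_force: [-0.4, -0.7, 0.8]
width: 19.8
grasp_force: 0.0
```

Request:
servo_tool([
  [0, 0, 0, 0.1, -0.2, 0, 20],
  [0, 0, 0, 0.1, -0.4, 0, 20],
  [0, 0, 0, 0.1, -0.4, 0, 20],
  [0, 0, 0, 0.1, -0.4, 0, 20],
])

```text
t: 1.98
ee_pos: [517.9, -39.3, 402.2]
orientation: [3.141, -0.001, -0.001]
ft_force: [-0.0, -0.9, 0.1]
width: 20.1
grasp_force: 0.0
```

```bash
cat > look.py <<'E'
import sys
from h import *
n=sys.argv[1]
o=ctrl.get_obs();print(o['t'],o['ee_pos'].round(1),o['orientation'].round(3),o['width'])
info=ctrl.camera_info('wrist');im,d=ctrl.get_image('wrist');save(im,n)
dot=[]
for b in blobs(im,(5,150,90),(20,255,255)):
    p=rays('wrist',b,18.,info);c=cv2.minEnclosingCircle(p[:,:2].astype(np.float32));print('orange',b.mean(0).round(),'centre',np.round(c[0]),'diam',round(2*c[1],1))
for b in blobs(im,(95,120,50),(130,255,255)):
    q=cv2.approxPolyDP(b.reshape(-1,1,2),4,True)[:,0];print('blue',q.tolist(),rays('wrist',q,22.,info).round()[:,:2].tolist())
E
python3 look.py w1
```

```text
1.975 [517.9 -39.3 402.2] [ 3.141e+00 -1.000e-03 -1.000e-03] 20.142185745463834
orange [268. 200.] centre [428. -56.] diam 40.5
orange [326. 190.] centre [ 447. -167.] diam 40.4
orange [209. 191.] centre [446.  56.] diam 40.0
blue [[309, 26], [158, 39], [168, 105], [162, 43], [303, 29], [311, 93]] [[724.0, -120.0], [706.0, 126.0], [603.0, 119.0], [700.0, 120.0], [720.0, -111.0], [622.0, -128.0]]
```

View pics/w1.png

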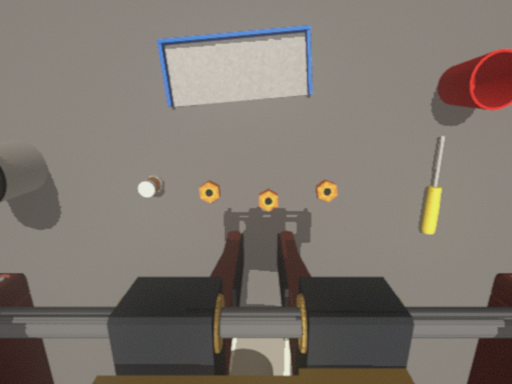

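The wrist view shows the tray (rear corners at (309,26) and (158,39)), the three spacers in a row at (209,191), (268,200) and (326,190), and the jar at (152,187). The fitted tray centre is (662,0) with a yaw of 0.073. I'll push the middle spacer first.

Request:
servo_tool([
  [0, 0, -0.08, -0.25, 0.05, 0.2, 20],
  [0, 0, -0.153, -0.5, 0.1, 0.4, 20],
  [0, 0, -0.153, -0.72, 0.15, 0.6, 20],
  [0, 0, -0.153, -0.72, 0.15, 0.8, 20],
  [0, 0, -0.153, -0.72, 0.15, 1, 20],
  [0, 0, -0.153, -0.72, 0.15, 1, 20],
])

```text
t: 2.78
ee_pos: [371.9, -68.5, 200.9]
orientation: [-3.12, -0.356, 0.009]
ft_force: [0.1, 0.3, 0.5]
width: 19.9
grasp_force: 0.0
```

Request:
servo_tool([
  [0, 0, 0, 0, 0, 0.25, 20],
  [0, 0, 0, 0, 0, 0.5, 20],
  [0, 0, 0, 0, 0, 0.7, 20],
  [0, 0, 0, 0, 0, 0.85, 20],
  [0, 0, 0, 0, 0, 0.93, 20],
  [0, 0, 0, 0, 0, 0.93, 20],
])

```text
t: 3.52
ee_pos: [375.1, -68.5, 16.8]
orientation: [-3.121, -0.359, 0.0]
ft_force: [-0.4, 0.1, 0.4]
width: 19.8
grasp_force: 0.0
```

Request:
servo_tool([
  [0, 0, 0, 0, 0, 0.05, 20],
  [0, 0, 0, 0.06, 0, 0.05, 20],
  [0, 0, 0, 0.12, 0, 0.05, 20],
  [0, 0, 0, 0.2, 0, 0.05, 20],
  [0, 0, 0, 0.28, 0, 0.05, 20],
  [0, 0, 0, 0.36, 0, 0.05, 20],
  [0, 0, 0, 0.44, 0, 0.05, 20],
  [0, 0, 0, 0.52, 0, 0.05, 20],
  [0, 0, 0, 0.6, 0, 0.05, 20],
  [0, 0, 0, 0.6, 0, 0.05, 20],
])

```text
t: 4.78
ee_pos: [492.6, -40.4, 6.7]
orientation: [3.121, 0.36, 0.003]
ft_force: [-0.7, -0.0, -0.6]
width: 19.9
grasp_force: 0.0
```

```bash
python3 look.py w2
```

```text
4.775 [492.6 -40.4   6.7] [3.121e+00 3.600e-01 3.000e-03] 19.89405453928815
orange [420. 367.] centre [ 443. -163.] diam 50.1
orange [ 82. 285.] centre [451.  54.] diam 52.3
orange [258. 207.] centre [522. -34.] diam 42.9
blue [[511, 0], [498, 2], [503, 13], [495, 25], [500, 26], [496, 38], [501, 48], [497, 52], [495, 47], [493, 55], [511, 51]] [[639.0, -117.0], [637.0, -112.0], [633.0, -116.0], [628.0, -115.0], [628.0, -117.0], [624.0, -118.0], [621.0, -122.0], [619.0, -121.0], [620.0, -119.0], [617.0, -119.0], [620.0, -126.0]]
```

View pics/w2.png

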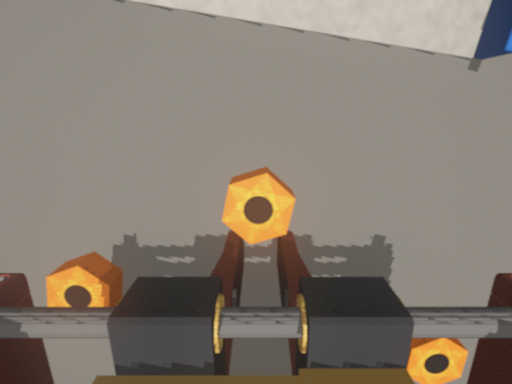

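The spacer sits centred in the notch between the fingertips at (258,207), about 30 mm ahead of the TCP. I'll push on into the tray, then back off and rise.

Request:
servo_tool([
  [0, 0, 0, 0.08, 0, 0, 20],
  [0, 0, 0, 0.17, 0, 0, 20],
  [0, 0, 0, 0.26, 0, 0, 20],
  [0, 0, 0, 0.35, 0, 0, 20],
  [0, 0, 0, 0.44, 0, 0, 20],
  [0, 0, 0, 0.53, 0, 0, 20],
  [0, 0, 0, 0.61, 0, 0, 20],
  [0, 0, 0, 0.69, 0, 0, 20],
  [0, 0, 0, 0.75, 0, 0, 20],
  [0, 0, 0, 0.75, 0, 0, 20],
])

```text
t: 6.08
ee_pos: [638.0, -6.3, 6.7]
orientation: [3.121, 0.36, 0.001]
ft_force: [-0.5, 0.8, 0.4]
width: 20.0
grasp_force: 0.0
```

Request:
servo_tool([
  [0, 0, 0, -0.04, 0, 0, 20],
  [0, 0, 0, -0.1, 0, 0, 20],
  [0, 0, 0, -0.2, 0, -0.15, 20],
  [0, 0, 0, -0.3, 0, -0.4, 20],
  [0, 0, 0, -0.4, 0, -0.6, 20],
  [0, 0, 0, -0.5, 0, -0.6, 20],
  [0, 0, 0, -0.5, 0, -0.6, 20],
])

```text
t: 6.95
ee_pos: [537.5, -29.6, 127.0]
orientation: [-3.121, -0.358, 0.001]
ft_force: [-0.1, 0.8, -0.6]
width: 19.7
grasp_force: 0.0
```

```bash
python3 look.py w3
```

```text
6.95 [537.5 -29.6 127. ] [-3.121e+00 -3.580e-01  1.000e-03] 19.682475604468543
orange [158. 259.] centre [450.  56.] diam 47.5
blue [[427, 0], [384, 2], [408, 10], [414, 18], [387, 132]] [[723.0, -121.0], [715.0, -88.0], [714.0, -109.0], [710.0, -115.0], [622.0, -125.0]]
blue [[119, 0], [103, 0], [106, 89]] [[669.0, 112.0], [666.0, 124.0], [601.0, 117.0]]
```

View pics/w3.png

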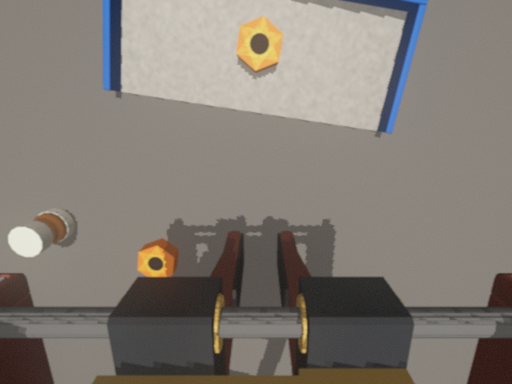

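S1 lies well inside the tray at (260,43), and the jar is undisturbed. Next is S2, at (446,56).

Request:
servo_tool([
  [0, 0, 0.107, -0.2, -0.18, 0, 20],
  [0, 0, 0.107, -0.4, -0.36, 0, 20],
  [0, 0, 0.107, -0.58, -0.52, 0, 20],
  [0, 0, 0.107, -0.635, -0.565, 0, 20],
  [0, 0, 0.107, -0.635, -0.565, 0, 20],
])

```text
t: 7.62
ee_pos: [390.8, 52.3, 126.6]
orientation: [3.14, 0.11, 0.001]
ft_force: [0.9, 0.2, -0.2]
width: 20.0
grasp_force: 0.0
```

Request:
servo_tool([
  [0, 0, 0, 0, 0, 0.2, 20],
  [0, 0, 0, 0, 0, 0.4, 20],
  [0, 0, 0, 0, 0, 0.52, 20],
  [0, 0, 0, 0, 0, 0.59, 20],
  [0, 0, 0, 0, 0, 0.6, 20],
  [0, 0, 0, 0, 0, 0.6, 20],
])

```text
t: 8.38
ee_pos: [391.1, 51.9, 7.0]
orientation: [-3.14, -0.108, -0.002]
ft_force: [0.3, 0.5, -1.1]
width: 20.0
grasp_force: 0.0
```

Request:
servo_tool([
  [0, 0, 0, 0.05, 0, 0, 20],
  [0, 0, 0, 0.1, 0, 0, 20],
  [0, 0, 0, 0.16, 0, 0, 20],
  [0, 0, 0, 0.23, 0, 0, 20],
  [0, 0, 0, 0.31, 0, 0, 20],
  [0, 0, 0, 0.39, 0, 0, 20],
  [0, 0, 0, 0.47, 0, 0, 20],
  [0, 0, 0, 0.55, 0, 0, 20],
  [0, 0, 0, 0.62, 0, 0, 20],
  [0, 0, 0, 0.62, 0, 0, 20],
])

```text
t: 9.62
ee_pos: [515.4, 60.6, 6.8]
orientation: [-3.14, -0.108, -0.002]
ft_force: [0.4, 1.1, -0.6]
width: 19.8
grasp_force: 0.0
```

```bash
sed -i 's/(20,255,255)/(27,255,255)/' look.py; python3 look.py w4|grep -v blue
```

```text
9.625 [515.4  60.6   6.8] [-3.14e+00 -1.08e-01 -2.00e-03] 19.80862539306771
orange [260. 209.] centre [544.  61.] diam 43.9
orange [415.   2.] centre [646.   0.] diam 10.1
```

S2 is centred, 29 mm ahead of the TCP. I'll push on.

Request:
servo_tool([
  [0, 0, 0, 0.07, 0, 0, 20],
  [0, 0, 0, 0.14, 0, 0, 20],
  [0, 0, 0, 0.22, 0, 0, 20],
  [0, 0, 0, 0.3, 0, 0, 20],
  [0, 0, 0, 0.38, 0, 0, 20],
  [0, 0, 0, 0.46, 0, 0, 20],
  [0, 0, 0, 0.54, 0, 0, 20],
  [0, 0, 0, 0.6, 0, 0, 20],
  [0, 0, 0, 0.6, 0, 0, 20],
])

```text
t: 10.8
ee_pos: [634.7, 68.8, 6.7]
orientation: [-3.14, -0.108, -0.001]
ft_force: [0.2, -0.9, 0.8]
width: 19.9
grasp_force: 0.0
```

Request:
servo_tool([
  [0, 0, 0, -0.04, 0, 0, 20],
  [0, 0, 0, -0.1, 0, 0, 20],
  [0, 0, 0, -0.2, 0, -0.15, 20],
  [0, 0, 0, -0.3, 0, -0.4, 20],
  [0, 0, 0, -0.4, 0.1, -0.6, 20],
  [0, 0, 0, -0.5, 0.3, -0.6, 20],
  [0, 0, 0, -0.5, 0.5, -0.6, 20],
  [0, 0, 0, -0.5, 0.5, -0.6, 20],
])

```text
t: 11.8
ee_pos: [539.6, -39.7, 126.9]
orientation: [3.14, 0.103, -0.0]
ft_force: [-0.6, -1.1, 0.4]
width: 20.0
grasp_force: 0.0
```

```bash
python3 look.py w5|grep -v blue
```

```text
11.8 [539.6 -39.7 126.9] [ 3.14   0.103 -0.   ] 19.98775443759766
orange [374. 275.] centre [ 457. -163.] diam 43.0
orange [231.  67.] centre [650. -10.] diam 17.5
orange [206.  57.] centre [659.   9.] diam 29.4
orange [210.  30.] centre [678.   9.] diam 14.4
orange [136.  46.] centre [662.  69.] diam 40.5
```

S1 and S2 are inside, at about (667,1) and (662,69). Now S0.

Request:
servo_tool([
  [0, 0, -0.11, -0.2, 0.18, 0, 20],
  [0, 0, -0.225, -0.4, 0.36, 0, 20],
  [0, 0, -0.225, -0.6, 0.54, 0, 20],
  [0, 0, -0.225, -0.777, 0.696, 0, 20],
  [0, 0, -0.225, -0.777, 0.696, 0, 20],
  [0, 0, -0.225, -0.777, 0.696, 0, 20],
])

```text
t: 12.6
ee_pos: [395.7, -186.7, 126.7]
orientation: [-3.077, -0.634, -0.001]
ft_force: [0.3, -0.2, -0.6]
width: 20.1
grasp_force: 0.0
```

Request:
servo_tool([
  [0, 0, 0, 0, 0, 0.2, 20],
  [0, 0, 0, 0, 0, 0.4, 20],
  [0, 0, 0, 0, 0, 0.52, 20],
  [0, 0, 0, 0, 0, 0.59, 20],
  [0, 0, 0, 0, 0, 0.6, 20],
  [0, 0, 0, 0, 0, 0.6, 20],
])

```text
t: 13.35
ee_pos: [396.0, -187.3, 7.1]
orientation: [3.076, 0.635, 0.001]
ft_force: [-0.5, -0.3, -0.6]
width: 20.2
grasp_force: 0.0
```

```bash
python3 look.py w6|grep -v blue
```

```text
13.35 [ 396.  -187.3    7.1] [3.076e+00 6.350e-01 1.000e-03] 20.17593983119777
orange [261. 163.] centre [ 446. -168.] diam 40.6
```

Request:
servo_tool([
  [0, 0, 0, 0.06, 0, 0, 20],
  [0, 0, 0, 0.12, 0, 0, 20],
  [0, 0, 0, 0.18, 0, 0, 20],
  [0, 0, 0, 0.25, 0, 0, 20],
  [0, 0, 0, 0.33, 0, 0, 20],
  [0, 0, 0, 0.42, 0, 0, 20],
  [0, 0, 0, 0.51, 0, 0, 20],
  [0, 0, 0, 0.59, 0, 0, 20],
  [0, 0, 0, 0.66, 0, 0, 20],
  [0, 0, 0, 0.66, 0, 0, 20],
])

```text
t: 14.65
ee_pos: [517.7, -134.9, 6.7]
orientation: [3.076, 0.635, 0.001]
ft_force: [-0.2, -0.8, 0.6]
width: 19.7
grasp_force: 0.0
```

```bash
python3 look.py w7
```

```text
14.65 [ 517.7 -134.9    6.7] [3.076e+00 6.350e-01 1.000e-03] 19.71445180729437
orange [261. 211.] centre [ 544. -126.] diam 45.5
blue [[363, 0], [349, 1], [328, 67], [338, 67]] [[650.0, -127.0], [647.0, -122.0], [620.0, -125.0], [622.0, -129.0]]
```

Request:
servo_tool([
  [0, 0, 0, 0.07, 0, 0, 20],
  [0, 0, 0, 0.15, 0, 0, 20],
  [0, 0, 0, 0.23, 0, 0, 20],
  [0, 0, 0, 0.32, 0, 0, 20],
  [0, 0, 0, 0.41, 0, 0, 20],
  [0, 0, 0, 0.5, 0, 0, 20],
  [0, 0, 0, 0.58, 0, 0, 20],
  [0, 0, 0, 0.65, 0, 0, 20],
  [0, 0, 0, 0.7, 0, 0, 20],
  [0, 0, 0, 0.7, 0, 0, 20],
])

```text
t: 15.95
ee_pos: [645.8, -79.7, 6.6]
orientation: [3.077, 0.635, 0.001]
ft_force: [-0.4, 0.2, 0.0]
width: 19.9
grasp_force: 0.0
```

Request:
servo_tool([
  [0, 0, 0, -0.04, 0, 0, 20],
  [0, 0, 0, -0.1, 0, 0, 20],
  [0, 0, 0, -0.2, 0, -0.15, 20],
  [0, 0, 0, -0.3, 0, -0.4, 20],
  [0, 0, 0.1, -0.4, 0, -0.6, 20],
  [0, 0, 0.2, -0.5, 0, -0.8, 20],
  [0, 0, 0.2, -0.5, 0, -0.9, 20],
  [0, 0, 0.2, -0.5, 0, -0.9, 20],
])

```text
t: 16.95
ee_pos: [553.3, -120.2, 188.2]
orientation: [3.136, 0.166, 0.005]
ft_force: [-0.1, 0.6, 0.1]
width: 20.3
grasp_force: 0.0
```

```bash
python3 look.py w8
```

```text
16.95 [ 553.3 -120.2  188.2] [3.136 0.166 0.005] 20.262397488675255
orange [440. 288.] centre [ 436. -364.] diam 51.4
orange [155.  65.] centre [664.  -2.] diam 39.6
orange [87. 59.] centre [662.  67.] diam 42.0
blue [[19, 4], [41, 116], [45, 112], [40, 71], [47, 67], [42, 14], [271, 16], [274, 121], [277, 10]] [[704.0, 127.0], [601.0, 117.0], [606.0, 113.0], [646.0, 113.0], [651.0, 106.0], [698.0, 106.0], [720.0, -115.0], [622.0, -129.0], [726.0, -120.0]]
```

View pics/w8.png

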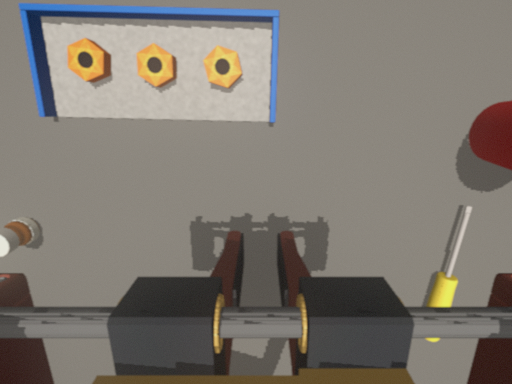

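All three spacers, at (87,60), (155,65) and (223,67), lie flat and well past the tray's open front. The gripper is clear of everything and the bystanders are untouched, so I'll hand the job in.

```bash
python3 -c "
from workcell import ctrl
print(ctrl.close_job())"
```

```text
the job is handed in; nothing more can be done
None
```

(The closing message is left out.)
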